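Set the cassette rack's stop to the yellow size and push the instrument cassette up to it

TASK

Push the blue sliding stop along its rail, towards the cassette, until it clicks into the notch beside the yellow tag; then push the steel instrument cassette along the rack until it rests squarely against the stop, gently enough that the stop stays in its notch. Push only: do not pinch the stop, lift the cassette or pull up the stop's red knob, and leave the other things on the table where they are.

Things in the scene. Friction and masses are not known exactly. Their poses are not given: they have to be found in the camera images.
- rack: White rack fixed to the table, base plate 190 (x) x 460 (y) x 12 mm, turned by up to 0.2 rad. Origin: centre of its underside, on the table. Its +y is 'left' along the rail, -y 'right', +x points to the back. Steel rail over the whole length: x from 25 to 55 mm, 38 mm high above the table. Three notches in the rail's top, at y = +105, +55 and +5 mm
- lane_mid (a point): Middle of the lane's floor (rack x = -29 mm, y = 0, 12 mm above the table). The lane, 108 mm wide, lies between the rail and a front lip that rises to 20 mm above the table, and is open at both ends. Axes as the rack's
- stop (a joint): Travel of the blue stop, m: 0 at the left end (rack y = +178 mm), growing to the right (rack y = 0.178 - value), at most 0.215. Starts at 0 to 0.045, left of all notches. Slides with 1 to 2 N and stays where left; leaving a notch (also an unwanted one) takes 12 to 20 N; the push drops to nothing as it falls into a notch, which draws it in from about 4 mm off
- stop_mid (a point): Centre of the stop's upright blue plate, on the lane's centre line, 39 mm above the table. Plate: 10 mm thick (y), rack x from -75 to +24 mm, from 16 to 62 mm above the table. Over the rail it carries a block 36 mm long (y), rack x 24 to 63 mm, up to 62 mm high, with a red knob on top up to 73 mm. A red pointer at the back marks its middle. Axes as the rack's
- stop_right_face (a point): Point on the right (-y) face of the plate, 5 mm from its middle, on the lane's centre line, 27 mm above the table: the face that the cassette must meet. Axes as the rack's
- plunger (a joint): Drop of the red spring knob on the stop, m: about 0.0005 while it rides on the rail's top, about 0.003 when it has fallen into a notch, negative if pulled up. It falls by itself
- stop_left: Left (+y) half of the stop; origin on the stop's middle line, over the rail, at table height. Its flat left plate face, 5 mm from the plate's middle, is where to push to the right. Axes as the rack's
- stop_right: Right (-y) half of the stop; same origin as the left half. To push the stop back to the left if it went too far, push here
- yellow_tag: Yellow tag, a fixed block 22 x 16 x 18 mm (its top 30 mm above the table) behind the rail, its middle exactly in line (same rack y) with one of the three notches; the yellow, a green and a black tag change places. Origin: below its middle at table height. Axes as the rack's
- cassette_mid (a point): Centre of the closed steel instrument cassette, a flat box 98 (x) x 120 (y) x 30 mm, lid with dark holes, 0.25 to 0.5 kg, lying loose in the lane's right part (its top 42 mm above the table). x, y axes nearly the rack's. It slides with 1 to 4 N
- cassette_left_end (a point): Middle of the cassette's left (+y) end face, 60 mm from its centre: the face that must meet the stop
- blue_bottle: Bystander: small brown medicine bottle with a blue label, 44 mm across, 85 mm high, in front of the rack. Origin: centre of its underside
- spray: Bystander: white bottle, 56 mm across, 150 mm high, behind the rack. Origin: centre of its underside
- tape: Bystander: green roll of tape, 70 mm across, 22 mm high, in front of the rack. Origin: centre of its underside
- bowl: Bystander: steel bowl, 110 mm across, 40 mm high, left of the rack. Origin: centre of its underside
- jar: Bystander: clear jar with a red cap, 52 mm across, 60 mm high, behind the rack. Origin: centre of its underside
- syringe: Bystander: white capped syringe, 130 mm long, 16 mm thick, right of the rack. Origin: under the middle of its barrel
- tablet_pot: Bystander: orange tablet pot, 48 mm across, 70 mm high, right of the rack. Origin: centre of its underside
Not all that is in view belongs to the job. Leave any pink or turquoise look-alike of the part that bears cassette_mid alone.

How it is judged:
By the outcome, as a careful person would: the job done as asked, in the order asked, and still so for the second after the job is handed in, with the robot touching nothing.
It also fails if it takes over 67 s, if anything falls off the work surface, if the arm or the gripper's body presses on something with over 40 N, if the wrist force passes 120 N, or if a joint passes its speed limit or range.

ROBOT

A 7-joint arm with a two-finger parallel gripper is mounted at the origin on the work surface. World frame = base frame: x ahead of the robot, y to its left, z up, the work surface at z = 0. Lengths are in m, angles in rad, forces in N, time in s.
With the tool pointing down it reaches from about 0.35 to 0.9 m from the base axis. Payload 7.2 kg.
Tool frame: the origin (TCP) lies on the front face of the gripper's body, between the roots of the fingers; the fingertips stand 73 mm ahead of it and the grasp point (between the pads) lies 54 mm ahead of it; z points along the fingers, y is the direction in which the jaws open and shut (so a half turn about z gives the same grasp; the last joint's range is limited). The gripper opens to 85 mm and grips with 20 to 120 N. Pads are 22 mm wide; open, the fingers measure 114 mm over their backs; the gripper's body (76 mm by 85 mm) begins 54 mm behind the grasp point. The pads swing forward as they close: fully open they stand 13 mm farther back than shut.
Start: joints at [1.271, 0.411, -0.013, 1.596, 0.006, 1.134, -0.082], TCP at [0.144, -0.608, 0.304] pointing down, gripper open.
Joint ranges: [-2.95, 2.95], [-0.29, 1.99], [-1.47, 1.44], [0.14, 2.54], [-1.03, 4.17], [0.13, 1.85], [-2.86, 2.86]. Speed limits (rad/s): [2.39, 2.39, 3.01, 3.01, 3.14, 3.14, 3.14].

INTERFACE

Orientations are given as a unit quaternion [x, y, z, w].
In Python, from rig import read_state, get_image, finish_job gives the robot as it stands. The module is installed in compiled form; this text tells all that it offers.
- The arm moves only by the tool servo_tool, never from a script. Its argument "rows" is a list of rows, each a list of 3 entries, a list of its own where there are three numbers: the turn, a rotation vector about the world's x, y, z in degrees, then the shift along the world's x, y, z in cm, then the opening, from -1 (shut) to 1 (fully open). In form: [[[wx, wy, wz], [tx, ty, tz], grip], ...]. A call has 1 to 20 rows; each row shifts and turns the pose as measured when the row begins; what a row does not reach is not made up. A row lasts 1/12 s, in which the tool goes at most 41.7 mm and 7.16 degrees, less where a joint would pass 70% of its speed; a pose out of reach is approached as far as the arm can. A call with a gripper value outside its range is refused whole. The fingers move at their own pace and stop on an object; "grip_force" is the grip in N (left out, the last holds). Time passes only in rows, so rows that do not move let the fingers close. It gives the time, the measured TCP pose, the force and the opening at its end, in the units of the state.
- read_state(): the state, without advancing time (a new reading comes with each control period).
- get_image(name): name is "scene" or "top" or "wrist"; returns a dict with "color" (400x640x3 uint8, red, green, blue), "depth" (400x640 float32, m along the optical axis (not along the pixel's ray), 0 where there is no reading), "camera_matrix" (3x3 intrinsics, pixels), "k1" (the pictures are not rectified: a ray, as slopes to the right and down, at radius r is drawn at 1 + k1 r^2 times it, then the intrinsics apply), "world_from_camera" (4x4, takes a point from camera to world coordinates); the wrist camera has in their place "T_tool_cam" (4x4, takes a point from camera to tool coordinates, whose origin is the TCP and whose axes are the flange's). Camera axes: x right, y down, z forward; pixel columns grow to the right and rows downward; lengths in m; the calibration is good to about 2 mm. A picture is of the moment at which its call begins: read the wrist's pose just before it.
- finish_job(): hands the job in, once; it reports no verdict.
The state is a dict: "time": time; "qpos": joint angles; "joint_velocities": joint speeds; "tau": joint torques, N m; "eef_pos": TCP position; "eef_rot": TCP orientation; "ft_force": force on the tool from outside, world axes, zero at the start; "ft_torque": the same for the moment, N m; "finger_gap": finger opening in m.
Only numpy, scipy, OpenCV 4.12 (cv2) and the standard library are available. Lean on these libraries where they do the work, as an engineer would, in place of code of your own. Each camera call takes 0.05 s, during which the arm holds its last target. There are 200 camera calls.

## Working session

There is one attempt and no reset: what is moved stays moved. The work goes in short steps, Python scripts to look and compute and a tool call to move; the robot and the scene stay as the last step left them, time stands still between calls to the robot, and variables do not carry over. Pictures are saved under pics/ and viewed, about 8 in all and at most 12, crops included, and the job is handed in when it is done.

Besides the shell and the picture viewer there is one more tool, called after "Emit:" as a command line: name --argument value ..., lists and objects as JSON in quotes. servo_tool: Moves the arm, as the interface text tells. Its arguments: {"type":"object","properties":{"rows":{"type":"array"},"grip_force":{"type":"number"}},"required":["rows"]}

```bash
mkdir -p pics
cat > h.py <<'E'
import numpy as np, cv2
from rig import read_state, get_image, finish_job
def undist(im,px):
    K=im["camera_matrix"]; px=np.atleast_2d(np.asarray(px,float))
    d=np.stack([(px[:,0]-K[0,2])/K[0,0],(px[:,1]-K[1,2])/K[1,1]],1)
    u=d.copy()
    for _ in range(20): u=d/(1+im["k1"]*(u**2).sum(1,keepdims=True))
    return u
def toplane(im,px,z,T=None):
    T=im["world_from_camera"] if T is None else T
    u=undist(im,px); r=np.c_[u,np.ones(len(u))]@T[:3,:3].T; o=T[:3,3]
    return o+r*((z-o[2])/r[:,2])[:,None]
def project(im,P,T=None):
    T=im["world_from_camera"] if T is None else T
    p=(np.atleast_2d(P)-T[:3,3])@T[:3,:3]; u=p[:,:2]/p[:,2:]
    u=u*(1+im["k1"]*(u**2).sum(1,keepdims=True)); K=im["camera_matrix"]
    return np.c_[u[:,0]*K[0,0]+K[0,2],u[:,1]*K[1,1]+K[1,2]]
def save(n,c): cv2.imwrite(f"pics/{n}.png",cv2.cvtColor(c,cv2.COLOR_RGB2BGR))
E
python3 - <<'E'
from h import *
a=get_image("scene");b=get_image("top")
np.save("top.npy",b);np.save("scene.npy",a)
save("scene0",a["color"]);save("top0",b["color"])
print(b["world_from_camera"],b["camera_matrix"],b["k1"]);s=read_state();print(s)
E
```

```text
[[-0.00715777 -0.98052143  0.19628165  0.27491878]
 [-0.9998222   0.01044177  0.01570133  0.01043662]
 [-0.01744502 -0.19613437 -0.98042184  0.9980845 ]
 [ 0.          0.          0.          1.        ]] [[392.87777097   0.         314.11515655]
 [  0.         392.87777097 198.18920405]
 [  0.           0.           1.        ]] -0.00935765482398103
{'time': 0.1, 'qpos': array([ 1.27082909,  0.41178023, -0.01272821,  1.59695276,  0.00559776,
        1.13430433, -0.08218554]), 'joint_velocities': array([ 0.00032034, -0.00201649,  0.00018906, -0.00108197, -0.00106592,
        0.00028147, -0.00248022]), 'tau': array([ 2.26091317e-03, -6.01835632e+01,  6.84060249e-01, -3.00090516e+01,
        1.40187331e-02,  6.39960839e-03,  4.76367779e-05]), 'eef_pos': array([ 0.14346283, -0.60796239,  0.30316484]), 'eef_rot': array([ 9.93289721e-01,  1.15650481e-01, -1.26541485e-04, -6.93087520e-04]), 'ft_force': array([0.09551396, 0.61526061, 0.63069045]), 'ft_torque': array([-0.04706538, -0.02840566,  0.02650702]), 'finger_gap': 0.08550282642446046}
```

View pics/top0.png

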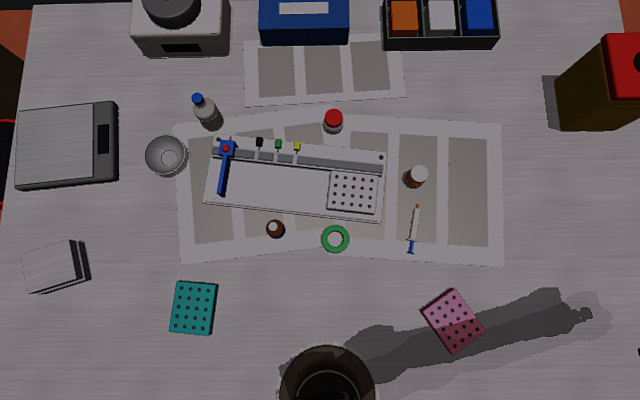

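View pics/scene0.png

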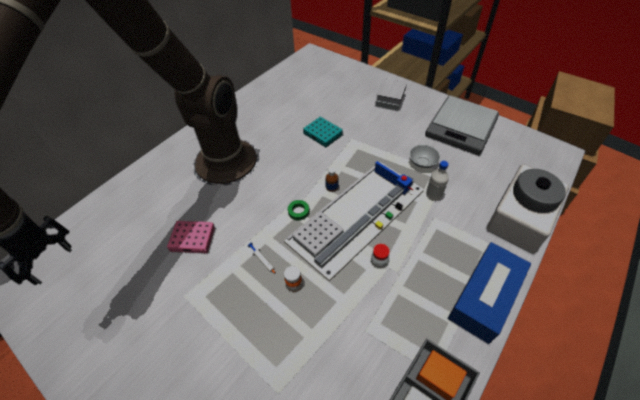

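Top view: the blue stop is at about (225,165). The tags are black (259,142), green (278,144) and yellow (297,147). There are three cassette-like things: steel in the lane (353,192), turquoise (194,307) and pink (452,320). The steel one in the rack fits. I'll confirm with an enlarged crop while measuring.

Run:
```python
from h import *
b=np.load("top.npy",allow_pickle=True).item();c=b["color"]
hsv=cv2.cvtColor(c,cv2.COLOR_RGB2HSV)
x0,y0,x1,y1=195,120,395,235
def cen(m,n):
    k=np.zeros_like(m);k[y0:y1,x0:x1]=m[y0:y1,x0:x1]
    cs,_=cv2.findContours(k,cv2.RETR_EXTERNAL,cv2.CHAIN_APPROX_NONE)
    for q in sorted(cs,key=cv2.contourArea)[::-1][:2]:
        print(n,cv2.contourArea(q),cv2.minAreaRect(q),np.round(q.reshape(-1,2).mean(0),1))
cen(cv2.inRange(hsv,(20,120,100),(35,255,255)),"yellow")
cen(cv2.inRange(hsv,(45,100,60),(85,255,255)),"green")
cen(cv2.inRange(hsv,(105,120,40),(130,255,255)),"blue")
cen(cv2.inRange(hsv,(0,150,80),(8,255,255)),"red")
save("crop1",cv2.resize(c[y0:y1,x0:x1],None,fx=4,fy=4,interpolation=cv2.INTER_CUBIC))
```

```text
yellow 33.0 ((296.5, 144.5), (7.0, 5.0), 90.0) [296.5 144.8]
green 119.5 ((334.5, 229.5), (9.0, 25.0), 90.0) [334.7 230. ]
green 32.5 ((277.5, 142.5), (7.0, 5.0), 90.0) [277.4 142.7]
blue 322.0 ((222.74325561523438, 166.54054260253906), (14.467110633850098, 54.08726501464844), 9.462322235107422) [223.3 163.8]
red 55.0 ((333.5, 122.5), (5.0, 15.0), 90.0) [333.5 121.8]
red 22.5 ((225.0, 147.5), (5.0, 6.0), 90.0) [225.2 147.8]
```

View pics/crop1.png

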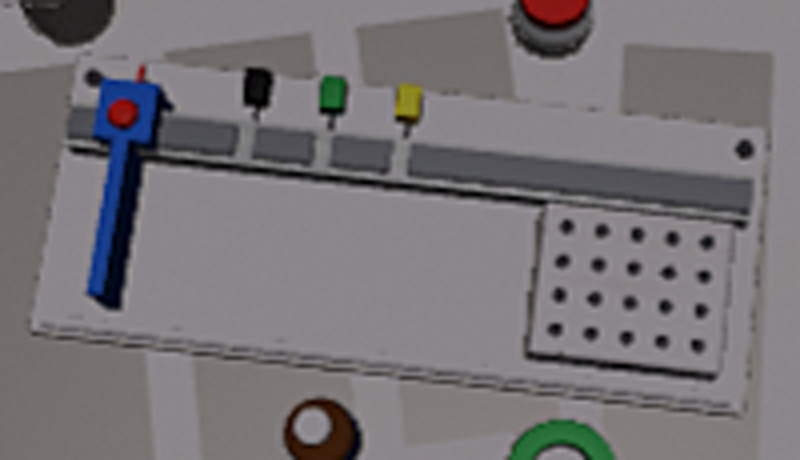

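Run:
```python
from h import *
b=np.load("top.npy",allow_pickle=True).item()
f=lambda p,z: toplane(b,np.array(p)/4+[194.6,119.6],z)
rail=f([(70,107),(68,137),(753,180),(749,213)],.038)
base=f([(78,57),(765,130)],.012); lip=f([(32,328),(740,405)],.02)
print(rail.round(4),base.round(4),lip.round(4),sep="\n")
# fit rigid
import numpy as np
src=np.array([[.055,.23],[.025,.23],[.055,-.23],[.025,-.23],[.095,.23],[.095,-.23],[-.095,.23],[-.095,-.23]])
dst=np.r_[rail,base,lip][:,:2]
A=src-src.mean(0);B=dst-dst.mean(0);H=A.T@B
th=np.arctan2(H[0,1]-H[1,0],H[0,0]+H[1,1]);R=np.array([[np.cos(th),-np.sin(th)],[np.sin(th),np.cos(th)]])
t=dst.mean(0)-R@src.mean(0);print("th",th,"t",t);print((src@R.T+t-dst).round(4))
inv=lambda P:(P[:,:2]-t)@R
print("tags",inv(f([(257,80),(333,85),(410,94)],.03)).round(4))
print("slots at rail",inv(f([(246,138),(322,147),(400,157)],.038)).round(4))
print("knob",inv(f([(123,112)],.073)).round(4),"plate top", inv(f([(122,143),(96,292)],.062)).round(4))
print("pointer",inv(f([(142,72)],.05)).round(4))
print("cass",inv(f([(547,206),(733,224),(714,372),(528,353)],.042)).round(4))
for p in [(223.6,245/2+120)]: pass
print("bottle", toplane(b,[(275,227)],.085),"spray",toplane(b,[(197,99)],.15),"bowl",toplane(b,[(166,155)],.02),"jar",toplane(b,[(333,116)],.06),"pot",toplane(b,[(415,173)],.07),'tape',toplane(b,[(335,239)],.02))
np.save("rack.npy",np.r_[t,th])
```

```text
[[ 0.606   0.2875  0.038 ]
 [ 0.5859  0.2879  0.038 ]
 [ 0.5519 -0.1486  0.038 ]
 [ 0.5304 -0.1452  0.038 ]]
[[ 0.6498  0.2912  0.012 ]
 [ 0.5932 -0.1622  0.012 ]]
[[ 0.4649  0.3105  0.02  ]
 [ 0.4111 -0.1375  0.02  ]]
th -0.12329445725665149 t [0.5293017 0.0754071]
[[ 0.0061  0.0094]
 [-0.0035  0.0127]
 [ 0.0037 -0.011 ]
 [-0.0046 -0.0107]
 [ 0.0021  0.0008]
 [ 0.0021 -0.0023]
 [-0.0016  0.0048]
 [-0.0044 -0.0037]]
tags [[0.084  0.1042]
 [0.0861 0.0545]
 [0.0855 0.0041]]
slots at rail [[0.0419 0.1039]
 [0.0414 0.0547]
 [0.0403 0.0044]]
knob [[0.0397 0.175 ]] plate top [[ 0.023   0.1756]
 [-0.0728  0.1763]]
pointer [[0.0745 0.174 ]]
cass [[ 0.0175 -0.0921]
 [ 0.0189 -0.209 ]
 [-0.076  -0.2053]
 [-0.0771 -0.0905]]
bottle [[0.38992419 0.11711594 0.085     ]] spray [[0.68385368 0.29587064 0.15      ]] bowl [[0.59017739 0.413107   0.02      ]] jar [[ 0.67516002 -0.02404936  0.06      ]] pot [[ 0.52055992 -0.22043489  0.07      ]] tape [[ 0.36673443 -0.02507487  0.02      ]]
```

The crop confirms the steel cassette with dark holes at the lane's right end (top view 353,192). The yellow tag is the rightmost, at rack y≈+5 mm. The stop is at rack y≈176 mm, so travel is about 2 mm. I'm moving to the left of the stop.

Emit:
servo_tool --rows '[[[0, 0, -1.7], [2.5, 2.57, 0], -1], [[0, 0, -1.7], [2.5, 2.57, 0], -1], [[0, 0, -1.7], [2.5, 2.57, 0], -1], [[0, 0, -1.7], [2.5, 2.57, 0], -1], [[0, 0, -1.7], [2.5, 2.57, 0], -1], [[0, 0, -1.7], [2.5, 2.57, 0], -1], [[0, 0, -1.7], [2.5, 2.57, 0], -1], [[0, 0, -1.7], [2.5, 2.57, 0], -1], [[0, 0, -1.7], [2.5, 2.57, 0], -1], [[0, 0, -1.7], [2.5, 2.57, 0], -1], [[0, 0, -1.7], [2.5, 2.57, 0], -1], [[0, 0, -1.7], [2.5, 2.57, 0], -1], [[0, 0, 0], [0.58, 3.7, 0], -1], [[0, 0, 0], [0.58, 3.7, 0], -1], [[0, 0, 0], [0.58, 3.7, 0], -1], [[0, 0, 0], [0.58, 3.7, 0], -1], [[0, 0, 0], [0.58, 3.7, 0], -1], [[0, 0, 0], [0.58, 3.7, 0], -1], [[0, 0, 0], [0.58, 3.7, 0], -1], [[0, 0, 0], [0.58, 3.7, 0], -1]]' --grip_force 40

```text
time: 1.77
eef_pos: [0.4914, 0.021, 0.2963]
eef_rot: [0.997, -0.081, -0.005, -0.003]
ft_force: [1.5, -0.9, -0.0]
finger_gap: -0.0001
```

Run:
```python
from h import *
from scipy.spatial.transform import Rotation as Ro
s=read_state();w=get_image("wrist")
T=np.eye(4);T[:3,:3]=Ro.from_quat(s["eef_rot"]).as_matrix();T[:3,3]=s["eef_pos"];T=T@w["T_tool_cam"]
w["T"]=T;np.save("w1.npy",w);save("w1",w["color"])
print(T.round(3),s["joint_velocities"].round(3),s["eef_pos"])
```

```text
[[-0.16  -0.938 -0.307  0.569]
 [-0.987  0.151  0.054  0.008]
 [-0.004  0.311 -0.95   0.366]
 [ 0.     0.     0.     1.   ]] [-0.711  0.157 -0.29  -0.171  0.122  0.036 -1.04 ] [0.49143465 0.02104316 0.29633107]
```

View pics/w1.png

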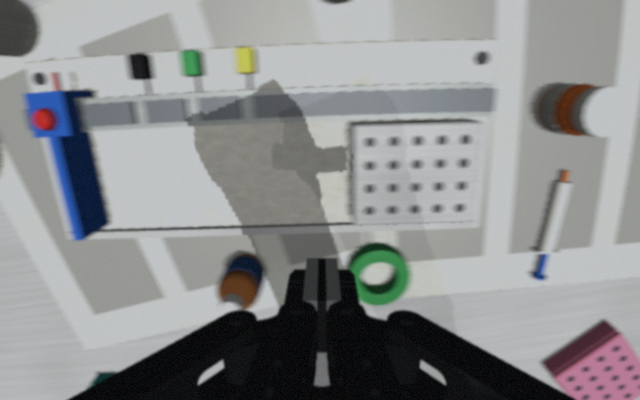

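The wrist view, taken while moving, shows the same layout: stop at (75,165), yellow tag at (245,60) on the right, cassette at (415,172). I'm continuing to the left of the stop.

Emit:
servo_tool --rows '[[[0, 0, 0.3], [0.5, 3.0, 0], -1], [[0, 0, 0.3], [0.5, 3.0, 0], -1], [[0, 0, 0.3], [0.5, 3.0, 0], -1], [[0, 0, 0.3], [0.5, 3.0, 0], -1], [[0, 0, 0.3], [0.5, 3.0, 0], -1], [[0, 0, 0.3], [0.5, 3.0, 0], -1], [[0, 0, 0.3], [0.5, 3.0, 0], -1], [[0, 0, 0], [0.5, 2.5, 0], -1], [[0, 0, 0], [0.4, 1.5, 0], -1], [[0, 0, 0], [0, 0, 0], -1], [[0, 0, 0], [0, 0, 0], -1]]'

```text
time: 2.73
eef_pos: [0.5336, 0.2938, 0.2925]
eef_rot: [0.998, -0.054, -0.008, -0.004]
ft_force: [-0.4, 0.1, -1.4]
finger_gap: -0.0003
```

Emit:
servo_tool --rows '[[[0, 0, -0.3], [0, 0, -2.2], -1], [[0, 0, -0.3], [0, 0, -2.2], -1], [[0, 0, -0.3], [0, 0, -2.2], -1], [[0, 0, 0], [0, 0, -2.2], -1], [[0, 0, 0], [0, 0, -2.2], -1], [[0, 0, 0], [0, 0, -2.2], -1], [[0, 0, 0], [0, 0, -2.2], -1], [[0, 0, 0], [0, 0, -1.8], -1], [[0, 0, 0], [0, 0, -1.0], -1], [[0, 0, 0], [0, 0, -0.3], -1], [[0, 0, 0], [0, 0, 0], -1], [[0, 0, 0], [0, 0, 0], -1]]'

```text
time: 3.73
eef_pos: [0.5355, 0.2742, 0.1013]
eef_rot: [0.998, -0.07, -0.007, 0.0]
ft_force: [-0.2, -0.1, 0.5]
finger_gap: 0.0002
```

Emit:
servo_tool --rows '[[[0, 0, 0.3], [-0.07, -0.5, 0], -1], [[0, 0, 0.3], [-0.07, -0.5, 0], -1], [[0, 0, 0.3], [-0.07, -0.5, 0], -1], [[0, 0, 0], [-0.07, -0.5, 0], -1], [[0, 0, 0], [-0.07, -0.5, 0], -1], [[0, 0, 0], [-0.07, -0.5, 0], -1]]'

```text
time: 4.23
eef_pos: [0.5327, 0.2518, 0.1078]
eef_rot: [0.998, -0.058, -0.002, -0.009]
ft_force: [-0.2, 5.4, -2.8]
finger_gap: 0.0001
```

```bash
cat >> h.py <<'E'
from scipy.spatial.transform import Rotation as Ro
def st():
    s=read_state();x,y,th=np.load("rack.npy");c,n=np.cos(th),np.sin(th);R=np.array([[c,-n],[n,c]])
    print("t",round(s["time"],2),"rack",((s["eef_pos"][:2]-[x,y])@R*1000).round(1),"z",s["eef_pos"][2].round(4),"F",(s["ft_force"][:2]@R).round(1),s["ft_force"][2].round(1))
    m=Ro.from_quat(s["eef_rot"]).as_matrix();print("yaw rel rack",np.degrees(np.arctan2(m[1,0],m[0,0])-th).round(2),"tilt",m[:2,2].round(3))
    im=get_image("top");hsv=cv2.cvtColor(im["color"],cv2.COLOR_RGB2HSV)
    inv=lambda p,z:(toplane(im,[p],z)[0,:2]-[x,y])@R*1000
    k=cv2.inRange(hsv,(0,150,80),(8,255,255)); k[:135]=0;k[195:]=0;k[:,:205]=0;k[:,390:]=0
    cs,_=cv2.findContours(k,cv2.RETR_EXTERNAL,cv2.CHAIN_APPROX_NONE)
    for q in cs:
        if cv2.contourArea(q)>8:
            M=cv2.moments(q);print("red",inv((M["m10"]/M["m00"],M["m01"]/M["m00"]),.073).round(1))
    return s,im
E
python3 -c "
from h import *
st()"
```

```text
t 4.23 rack [-18.3 175.5] z 0.1078 F [-0.9  5.3] -2.8
yaw rel rack 0.44 tilt [-0.003  0.018]
```

Emit:
servo_tool --rows '[[[0, 0, 0], [-0.08, -0.6, -0.1], -1], [[0, 0, 0], [-0.08, -0.6, -0.1], -1], [[0, 0, 0], [-0.08, -0.6, -0.1], -1], [[0, 0, 0], [-0.08, -0.6, -0.1], -1], [[0, 0, 0], [-0.08, -0.6, -0.1], -1], [[0, 0, 0], [-0.08, -0.6, -0.1], -1]]'

```text
time: 4.78
eef_pos: [0.5287, 0.2224, 0.1082]
eef_rot: [0.998, -0.054, 0.003, -0.016]
ft_force: [-1.3, 6.7, -0.4]
finger_gap: -0.0001
```

```bash
python3 -c "
from h import *
st()"
```

```text
t 4.78 rack [-18.7 145.8] z 0.1082 F [-2.1  6.5] -0.4
yaw rel rack 0.89 tilt [0.008 0.032]
```

Emit:
servo_tool --rows '[[[-0.5, 0.1, -0.2], [-0.08, -0.6, -0.1], -1], [[-0.5, 0.1, -0.2], [-0.08, -0.6, -0.1], -1], [[-0.5, 0.1, -0.2], [-0.08, -0.6, -0.1], -1], [[-0.5, 0, 0], [-0.08, -0.6, -0.1], -1], [[-0.3, 0, 0], [-0.08, -0.6, -0.1], -1], [[-0.3, 0, 0], [-0.08, -0.6, -0.1], -1], [[-0.3, 0, 0], [-0.08, -0.6, -0.1], -1], [[-0.3, 0, 0], [-0.08, -0.6, -0.1], -1]]'

```text
time: 5.5
eef_pos: [0.5245, 0.1922, 0.1073]
eef_rot: [0.999, -0.052, 0.01, -0.003]
ft_force: [-0.8, 5.5, 3.7]
finger_gap: -0.0001
```

```bash
python3 -c "
from h import *
st()"
```

```text
t 5.5 rack [-19.2 115.3] z 0.1073 F [-1.5  5.3] 3.7
yaw rel rack 1.08 tilt [0.021 0.005]
```

Run:
```python
from h import *
im=get_image("scene");save("s2",cv2.resize(im["color"][140:300,260:460],None,fx=4,fy=4,interpolation=cv2.INTER_CUBIC));np.save("s2.npy",im)
```

```text
(no output)
```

View pics/s2.png

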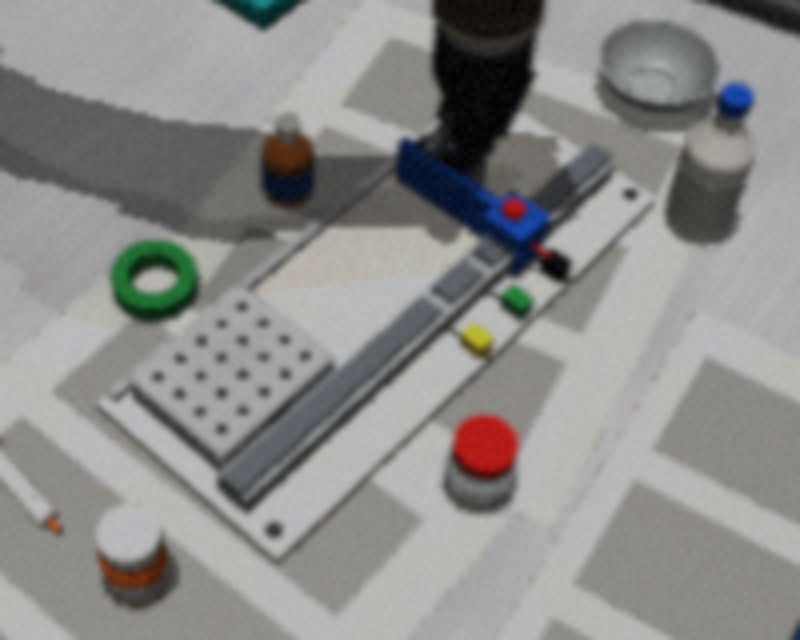

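The scene crop shows the red pointer at (540,250) near the black tag (555,264). I'm measuring the knob from this view.

```bash
cat >> h.py <<'E'
def knob():
    x,y,th=np.load("rack.npy");c,n=np.cos(th),np.sin(th);R=np.array([[c,-n],[n,c]])
    im=get_image("scene");np.save("last.npy",im);hsv=cv2.cvtColor(im["color"],cv2.COLOR_RGB2HSV)
    inv=lambda p,z:((toplane(im,[p],z)[0,:2]-[x,y])@R*1000).round(1)
    for nm,lo,hi,z in [("red",(0,150,80),(8,255,255),.073),("red2",(172,150,80),(180,255,255),.073),("yel",(20,120,90),(35,255,255),.03),("grn",(45,120,50),(85,255,255),.03)]:
        k=cv2.inRange(hsv,lo,hi);k[:170]=0;k[240:]=0;k[:,:335]=0
        cs,_=cv2.findContours(k,cv2.RETR_EXTERNAL,cv2.CHAIN_APPROX_NONE)
        for q in cs:
            a=cv2.contourArea(q)
            if a>3:
                M=cv2.moments(q);p=(M["m10"]/M["m00"],M["m01"]/M["m00"]);print(nm,a,np.round(p,1),inv(p,z))
E
python3 -c "
from h import *
knob()
im=np.load('s2.npy',allow_pickle=True).item()
x,y,th=np.load('rack.npy');c,n=np.cos(th),np.sin(th);R=np.array([[c,-n],[n,c]])
f=lambda p,z:((toplane(im,np.array(p)/4+[259.6,139.6],z)[:,:2]-[x,y])@R*1000).round(1)
print(f([(513,206)],.073),f([(555,262),(517,297),(477,337)],.028),'cass',f([(240,290),(333,355),(222,460),(133,385)],.042))
"
```

```text
red 4714.5 [603.  207.7] [573.7 501.6]
yel 24.5 [378.8 224.3] [83.8  1.1]
grn 17.5 [388.6 214.8] [83.3 50.1]
[[41.1 92.3]] [[ 81.5 102.8]
 [ 80.9  54.7]
 [ 82.1   3.7]] cass [[ -73.4  -95.1]
 [  19.6  -91.1]
 [  23.  -211.6]
 [ -69.4 -211.5]]
```

Emit:
servo_tool --rows '[[[-0.3, 0.3, -0.2], [-0.08, -0.6, -0.1], -1], [[-0.3, 0.3, -0.2], [-0.08, -0.6, -0.1], -1], [[-0.3, 0.3, -0.2], [-0.08, -0.6, -0.1], -1], [[-0.3, 0.3, -0.2], [-0.08, -0.6, -0.1], -1], [[-0.3, 0.1, 0], [-0.08, -0.6, -0.1], -1], [[-0.3, 0.1, 0], [-0.08, -0.6, -0.1], -1], [[-0.3, 0.1, 0], [-0.08, -0.6, -0.1], -1], [[-0.3, 0.1, 0], [-0.08, -0.6, -0.1], -1], [[-0.3, 0.1, 0], [-0.08, -0.6, -0.1], -1], [[-0.3, 0.1, 0], [-0.08, -0.6, -0.1], -1]]'

```text
time: 6.48
eef_pos: [0.5204, 0.1449, 0.104]
eef_rot: [0.998, -0.056, 0.003, 0.014]
ft_force: [-1.1, 5.1, 2.6]
finger_gap: -0.0001
```

```bash
sed -i 's/k\[:,:335\]=0/k[:,:335]=0;k[:,420:]=0/; s/(0,150,80),(8,255,255),.073),("red2"/(0,110,60),(10,255,255),.073),("red2"/' h.py; python3 -c "
from h import *
st();knob()"
```

```text
t 6.48 rack [-17.3  67.9] z 0.104 F [-1.8  4.9] 2.6
yaw rel rack 0.67 tilt [ 0.004 -0.028]
red2 10.0 [378.  200.5] [42.4 42. ]
yel 25.0 [378.8 224.4] [84.   0.6]
grn 15.5 [388.8 215. ] [84.1 49.7]
```

Emit:
servo_tool --rows '[[[0.4, 0, -0.1], [-0.08, -0.6, -0.05], -1], [[0.4, 0, -0.1], [-0.08, -0.6, -0.05], -1], [[0.3, 0, -0.1], [-0.08, -0.6, 0], -1], [[0, 0, -0.1], [-0.07, -0.5, 0], -1], [[0, 0, 0], [-0.04, -0.3, 0], -1], [[0, 0, 0], [0, 0, 0], -1]]'

```text
time: 7.08
eef_pos: [0.5173, 0.1164, 0.1031]
eef_rot: [0.998, -0.061, 0.003, 0.003]
ft_force: [-0.5, 1.8, 0.7]
finger_gap: -0.0
```

```bash
python3 -c "
from h import *
st();knob()
im=np.load('last.npy',allow_pickle=True).item()
a=np.load('scene.npy',allow_pickle=True).item()['color']
save('s3',np.vstack([cv2.resize(im['color'][185:235,350:430],None,fx=6,fy=6,interpolation=cv2.INTER_CUBIC),cv2.resize(a[150:200,370:450],None,fx=6,fy=6,interpolation=cv2.INTER_CUBIC)]))
"
```

```text
t 7.08 rack [-16.9  39.3] z 0.1031 F [-0.7  1.7] 0.7
yaw rel rack 0.12 tilt [ 0.005 -0.006]
red2 8.5 [372.4 205.6] [42.5 15.2]
yel 29.0 [378.3 224.1] [82.2  0.7]
grn 17.5 [388.6 214.8] [83.3 50.1]
```

View pics/s3.png

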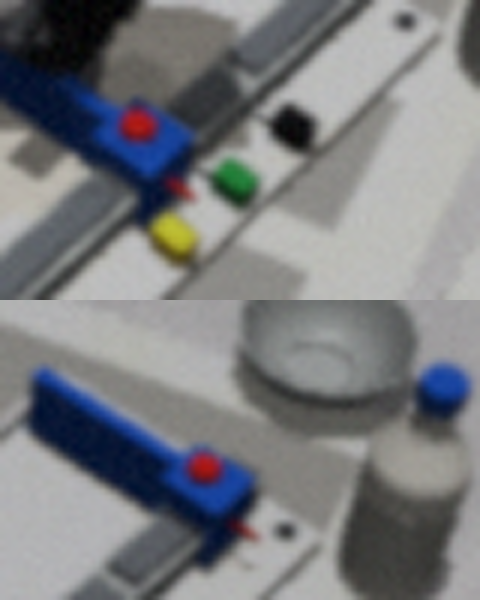

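The top half shows the knob between the green and yellow tags, about 14 mm short of yellow. I'm creeping in with small steps, which are too weak to eject it from the notch.

Emit:
servo_tool --rows '[[[0, 0, 0], [-0.04, -0.3, 0], -1], [[0, 0, 0], [-0.04, -0.3, 0], -1], [[0, 0, 0], [-0.03, -0.25, 0], -1], [[0, 0, 0], [-0.03, -0.2, 0], -1], [[0, 0, 0], [-0.03, -0.2, 0], -1]]'

```text
time: 7.6
eef_pos: [0.5156, 0.1035, 0.1028]
eef_rot: [0.998, -0.06, 0.002, 0.003]
ft_force: [0.8, 1.3, -0.2]
finger_gap: -0.0001
```

```bash
python3 -c "
from h import *
st();knob()"
```

```text
t 7.6 rack [-17.1  26.2] z 0.1028 F [0.6 1.3] -0.2
yaw rel rack 0.17 tilt [ 0.005 -0.006]
yel 30.0 [378.5 224.2] [82.9  0.6]
grn 19.0 [388.5 214.6] [82.6 50.3]
```

Emit:
servo_tool --rows '[[[0, 0, 0], [0, 0, 0], -1], [[0, 0, 0], [0, 0, 0], -1]]'

```text
time: 7.87
eef_pos: [0.5152, 0.1018, 0.1024]
eef_rot: [0.998, -0.061, 0.002, 0.004]
ft_force: [-0.4, 1.9, 2.0]
finger_gap: 0.0003
```

```bash
python3 -c "
from h import *
st();knob()
im=np.load('last.npy',allow_pickle=True).item()
save('s4',cv2.resize(im['color'][185:245,340:420],None,fx=8,fy=8,interpolation=cv2.INTER_CUBIC))
hsv=cv2.cvtColor(im['color'],cv2.COLOR_RGB2HSV);k=cv2.inRange(hsv,(170,110,60),(180,255,255))|cv2.inRange(hsv,(0,110,60),(10,255,255));k[:190]=0;k[230:]=0;k[:,:350]=0;k[:,400:]=0
print(cv2.connectedComponentsWithStats(k)[2:])
"
```

```text
t 7.87 rack [-17.3  24.4] z 0.1024 F [-0.7  1.9] 2.0
yaw rel rack 0.05 tilt [ 0.003 -0.008]
yel 28.0 [378.3 224.2] [82.3  0.3]
grn 19.0 [388.5 214.6] [82.6 50.3]
(array([[     0,      0,    640,    400, 255978],
       [   367,    207,      5,      4,     16],
       [   375,    218,      4,      3,      6]], dtype=int32), array([[319.49555431, 199.49897257],
       [369.25      , 208.625     ],
       [376.5       , 219.        ]]))
```

View pics/s4.png

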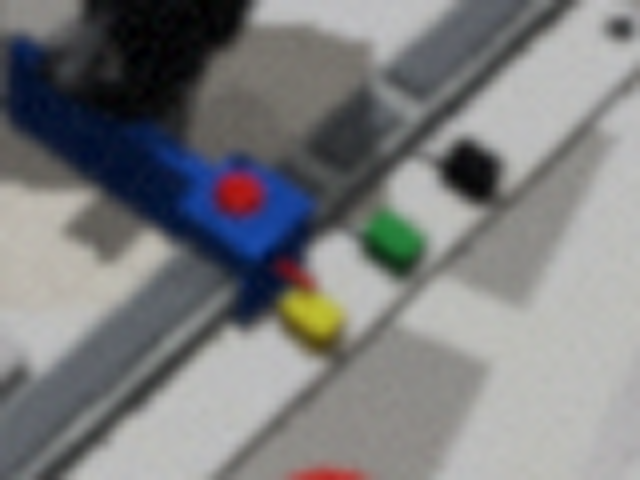

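The pointer (295,272) lines up with the yellow tag (312,318). A gentle push should now meet resistance if the stop is latched.

Emit:
servo_tool --rows '[[[0, 0, 0], [-0.02, -0.15, 0], -1], [[0, 0, 0], [-0.02, -0.15, 0], -1], [[0, 0, 0], [-0.02, -0.15, 0], -1]]'

```text
time: 8.22
eef_pos: [0.5149, 0.1012, 0.1025]
eef_rot: [0.998, -0.059, 0.003, 0.001]
ft_force: [0.3, 5.6, -1.9]
finger_gap: 0.0002
```

```bash
python3 -c "
from h import *
st()"
```

```text
t 8.22 rack [-17.5  23.8] z 0.1025 F [-0.4  5.6] -1.9
yaw rel rack 0.25 tilt [ 0.005 -0.003]
```

It stalled at 5.6 N, so the stop is latched in the yellow notch. I'm backing off, lifting, and crossing to the right of the cassette.

Emit:
servo_tool --rows '[[[0, 0, 0], [0.1, 0.7, 0], -1], [[0, 0, 0], [0.1, 0.9, 0], -1], [[0, 0, 0], [0.1, 0.9, 0], -1], [[0, 0, 0], [0, 0.3, 2], -1], [[0, 0, 0], [0, 0, 2.5], -1], [[0, 0, 0], [0, 0, 2.5], -1], [[0, 0, 0], [0, 0, 2.5], -1], [[0, 0, 0], [-0.3, -2, 1], -1], [[0, 0, 0], [-0.5, -3, 0], -1], [[0, 0, 0], [-0.5, -3, 0], -1], [[0, 0, 0], [-0.5, -3, 0], -1], [[0, 0, 0], [-0.5, -3, 0], -1], [[0, 0, 0], [-0.5, -3, 0], -1], [[0, 0, 0], [-0.5, -3, 0], -1], [[0, 0, 0], [-0.5, -3, 0], -1], [[0, 0, 0], [-0.5, -3, 0], -1], [[0, 0, 0], [-0.5, -3, 0], -1], [[0, 0, 0], [-0.3, -1.5, 0], -1], [[0, 0, 0], [0, 0, 0], -1], [[0, 0, 0], [0, 0, 0], -1]]'

```text
time: 9.93
eef_pos: [0.4633, -0.1718, 0.2143]
eef_rot: [0.999, -0.051, 0.002, 0.002]
ft_force: [0.6, 0.2, 0.7]
finger_gap: 0.0003
```

```bash
python3 -c "
from h import *
s,im=st();knob()
save('t5',cv2.resize(im['color'][120:250,200:440],None,fx=3.3,fy=3.3,interpolation=cv2.INTER_CUBIC))"
```

```text
t 9.93 rack [ -35.1 -253.5] z 0.2143 F [0.5 0.2] 0.7
yaw rel rack 1.18 tilt [ 0.004 -0.003]
red [38.1  4.5]
red2 8.0 [369.2 208.8] [43.3 -1. ]
yel 29.0 [378.4 224.2] [82.6  0.5]
grn 17.5 [388.6 214.8] [83.3 50.1]
```

View pics/t5.png

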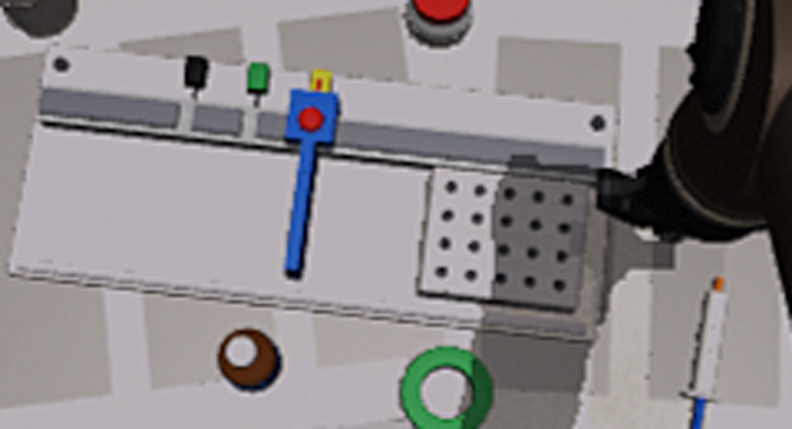

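The stop's pointer is in line with the yellow tag (320,78 in the crop), and the knob measures rack y=4.5 mm. The gripper is right of the cassette. I'm descending.

Emit:
servo_tool --rows '[[[0, 0, -0.3], [0.2, 0, -1.5], -1], [[0, 0, -0.3], [0.2, 0, -1.5], -1], [[0, 0, -0.3], [0.2, 0, -1.5], -1], [[0, 0, 0], [0, 0, 0], -1]]'

```text
time: 10.37
eef_pos: [0.4725, -0.1641, 0.1692]
eef_rot: [0.999, -0.054, 0.004, 0.001]
ft_force: [-0.3, 0.5, -0.4]
finger_gap: 0.0003
```

```bash
python3 -c "
from h import *
s,im=st()"
```

```text
t 10.37 rack [ -26.9 -244.7] z 0.1692 F [-0.4  0.5] -0.4
yaw rel rack 0.88 tilt [ 0.008 -0.002]
red [38.1  4.5]
```

Emit:
servo_tool --rows '[[[0, 0, -0.2], [-0.05, -0.25, -1.5], -1], [[0, 0, -0.2], [-0.05, -0.25, -1.5], -1], [[0, 0, -0.2], [-0.05, -0.25, -1.5], -1], [[0, 0, -0.2], [-0.05, -0.2, -1.5], -1], [[0, 0, 0], [0, 0, -1.0], -1], [[0, 0, 0], [0, 0, -0.2], -1], [[0, 0, 0], [0, 0, 0], -1]]'

```text
time: 11.0
eef_pos: [0.4761, -0.1674, 0.1021]
eef_rot: [0.998, -0.055, 0.009, 0.001]
ft_force: [0.7, 0.3, 0.0]
finger_gap: -0.0002
```

```bash
python3 -c "
from h import *
s,im=st()"
```

```text
t 11.0 rack [ -23.  -247.5] z 0.1021 F [0.7 0.4] 0.0
yaw rel rack 0.77 tilt [ 0.017 -0.003]
red [38.1  4.5]
```

Emit:
servo_tool --rows '[[[0, 0.2, -0.2], [-0.15, 0.4, -0.1], -1], [[0, 0.2, -0.2], [-0.15, 0.4, -0.1], -1], [[0, 0.2, -0.2], [-0.1, 0.4, -0.1], -1], [[0, 0.2, 0], [0, 0.4, -0.1], -1], [[0, 0.2, 0], [0.04, 0.4, 0], -1], [[0, 0, 0], [0.04, 0.4, 0], -1], [[0, 0, 0], [0.04, 0.4, 0], -1], [[0, 0, 0], [0.04, 0.4, 0], -1]]'

```text
time: 11.72
eef_pos: [0.4751, -0.1328, 0.1015]
eef_rot: [0.998, -0.061, 0.001, 0.003]
ft_force: [0.4, -1.1, -1.0]
finger_gap: 0.0003
```

```bash
python3 -c "
from h import *
s,im=st()"
```

```text
t 11.72 rack [ -28.2 -213.3] z 0.1015 F [ 0.5 -1.1] -1.0
yaw rel rack 0.1 tilt [ 0.003 -0.006]
red [38.1  4.5]
```

Emit:
servo_tool --rows '[[[0, 0, 0], [0.06, 0.5, 0], -1], [[0, 0, 0], [0.06, 0.5, 0], -1], [[0, 0, 0], [0.06, 0.5, 0], -1], [[0, 0, 0], [0.06, 0.5, 0], -1], [[0, 0, 0], [0.06, 0.5, 0], -1], [[0, 0, 0], [0.06, 0.5, 0], -1], [[0, 0, 0], [0.06, 0.5, 0], -1], [[0, 0, 0], [0.06, 0.5, 0], -1], [[0, 0, 0], [0.04, 0.3, 0], -1], [[0, 0, 0], [0, 0, 0], -1]]'

```text
time: 12.6
eef_pos: [0.4808, -0.0844, 0.1015]
eef_rot: [0.998, -0.06, 0.001, 0.003]
ft_force: [0.1, -1.9, -0.6]
finger_gap: 0.0001
```

```bash
python3 -c "
from h import *
s,im=st();knob()
im=np.load('last.npy',allow_pickle=True).item()
save('s6',cv2.resize(im['color'][160:270,280:420],None,fx=5,fy=5,interpolation=cv2.INTER_CUBIC))"
```

```text
t 12.6 rack [ -28.5 -164.6] z 0.1015 F [ 0.3 -1.8] -0.6
yaw rel rack 0.15 tilt [ 0.002 -0.006]
red [38.1  4.5]
yel 28.0 [378.3 224.2] [82.3  0.3]
grn 17.5 [388.6 214.8] [83.3 50.1]
```

View pics/s6.png

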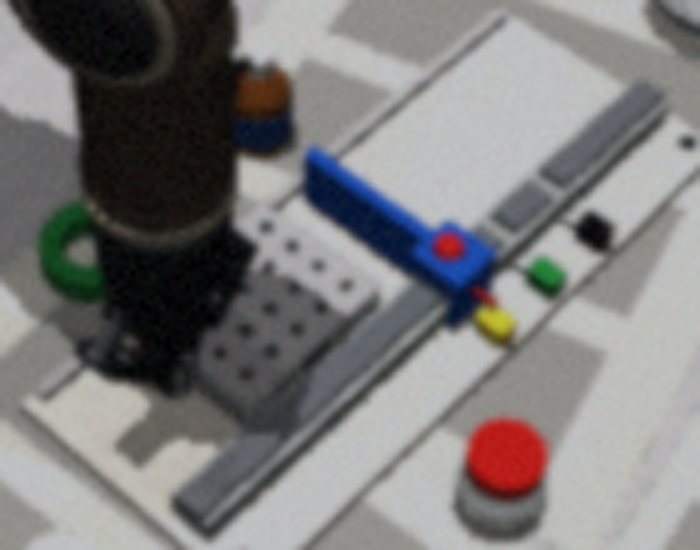

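The cassette slides straight, with about 30 mm left to the stop plate. The stop still reads 4.5 mm. I'm going on slowly.

Emit:
servo_tool --rows '[[[0, 0, 0], [0.05, 0.4, 0], -1], [[0, 0, 0], [0.05, 0.4, 0], -1], [[0, 0, 0], [0.05, 0.4, 0], -1], [[0, 0, 0], [0.04, 0.3, 0], -1], [[0, 0, 0], [0.03, 0.2, 0], -1], [[0, 0, 0], [0.02, 0.15, 0], -1], [[0, 0, 0], [0.02, 0.15, 0], -1]]'

```text
time: 13.28
eef_pos: [0.4832, -0.0645, 0.1015]
eef_rot: [0.998, -0.062, 0.001, 0.003]
ft_force: [-0.8, -1.4, 0.9]
finger_gap: 0.0001
```

```bash
python3 -c "
from h import *
s,im=st()"
```

```text
t 13.28 rack [ -28.5 -144.5] z 0.1015 F [-0.6 -1.5] 0.9
yaw rel rack -0.0 tilt [ 0.002 -0.007]
red [38.1  4.5]
```

Emit:
servo_tool --rows '[[[0, 0, 0], [0.02, 0.15, 0], -1], [[0, 0, 0], [0.02, 0.15, 0], -1], [[0, 0, 0], [0.02, 0.15, 0], -1], [[0, 0, 0], [0.02, 0.15, 0], -1], [[0, 0, 0], [0.02, 0.15, 0], -1]]'

```text
time: 13.75
eef_pos: [0.4843, -0.0566, 0.1015]
eef_rot: [0.998, -0.062, 0.001, 0.004]
ft_force: [-0.7, -1.8, 0.4]
finger_gap: 0.0001
```

```bash
python3 -c "
from h import *
s,im=st()"
```

```text
t 13.75 rack [ -28.4 -136.5] z 0.1015 F [-0.5 -1.8] 0.4
yaw rel rack -0.03 tilt [ 0.002 -0.007]
red [38.1  4.5]
```

Emit:
servo_tool --rows '[[[0, 0, 0], [0.01, 0.12, 0], -1], [[0, 0, 0], [0.01, 0.12, 0], -1], [[0, 0, 0], [0.01, 0.12, 0], -1]]'

```text
time: 14.05
eef_pos: [0.4844, -0.053, 0.1014]
eef_rot: [0.998, -0.062, 0.001, 0.004]
ft_force: [-0.9, -7.4, 2.0]
finger_gap: 0.0002
```

```bash
python3 -c "
from h import *
s,im=st()"
```

```text
t 14.05 rack [ -28.8 -132.9] z 0.1014 F [ 0.1 -7.5] 2.0
yaw rel rack -0.04 tilt [ 0.001 -0.008]
red [38.   4.6]
```

Contact at 7.5 N, about 5.7 N of it on the stop, which hasn't moved. I'm backing off, lifting and going clear of the view.

Emit:
servo_tool --rows '[[[0, 0, 0], [-0.05, -0.4, 0], -1], [[0, 0, 0], [-0.1, -0.8, 0], -1], [[0, 0, 0], [-0.1, -0.9, 0], -1], [[0, 0, 0], [-0.1, -0.9, 0], -1], [[0, 0, 0], [0, -0.3, 2], -1], [[0, 0, 0], [0, 0, 3], -1], [[0, 0, 0], [0, 0, 3], -1], [[0, 0, 0], [0, 0, 3], -1], [[0, 0, 0], [0, 0, 2], -1], [[0, 0, 0], [0, -3.5, 1], -1], [[0, 0, 0], [0, -3.5, 0], -1], [[0, 0, 0], [0, -3.5, 0], -1], [[0, 0, 0], [0, -3.5, 0], -1], [[0, 0, 0], [0, -2, 0], -1], [[0, 0, 0], [0, 0, 0], -1], [[0, 0, 0], [0, 0, 0], -1]]'

```text
time: 15.43
eef_pos: [0.4751, -0.2638, 0.25]
eef_rot: [0.998, -0.063, 0.003, 0.003]
ft_force: [-0.5, 0.7, 0.2]
finger_gap: 0.0001
```

```bash
python3 -c "
from h import *
s,im=st();knob()
sc=np.load('last.npy',allow_pickle=True).item()
a=cv2.resize(im['color'][125:230,200:390],None,fx=4,fy=4,interpolation=cv2.INTER_CUBIC)[:, :700]
save('t7',np.vstack([cv2.resize(im['color'][130:205,230:380],(600,300),interpolation=cv2.INTER_CUBIC),cv2.resize(sc['color'][170:245,300:450],(600,300),interpolation=cv2.INTER_CUBIC)]))"
```

```text
t 15.43 rack [ -12.  -343.3] z 0.25 F [-0.6  0.6] 0.2
yaw rel rack -0.17 tilt [ 0.005 -0.007]
red [38.1  4.5]
yel 29.0 [378.2 224.1] [82.   0.4]
grn 17.5 [388.6 214.8] [83.3 50.1]
```

View pics/t7.png

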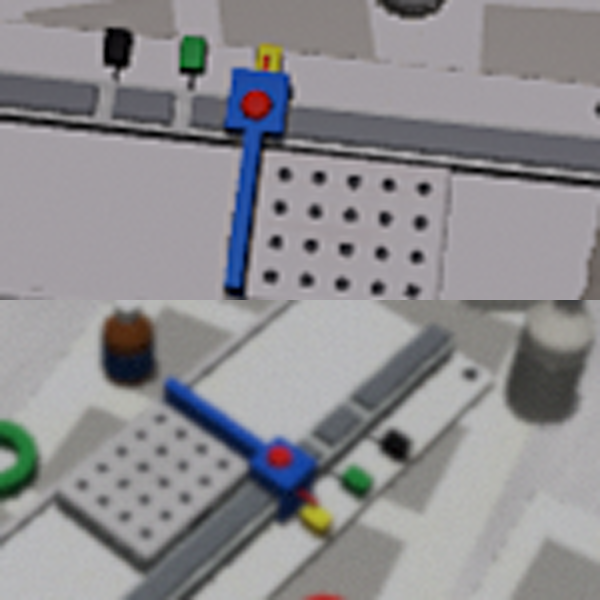

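The cassette lies flush and parallel against the stop plate, whose pointer is in line with the yellow tag, and the arm is clear. I'm handing in.

```bash
python3 -c "
from h import *
print(finish_job())"
```

```text
the job is handed in; nothing more can be done
None
```

The blue stop is latched in the notch beside the yellow tag, and the cassette rests against it. The job was handed in at about 15.5 s of robot time, with the arm clear. Both were moved by pushing with the shut fingers only.

- **Stop:** it passed the black and green tags' notches and fell in at yellow. A 5.6 N test push moved the finger only about 0.6 mm. The knob reads rack y = 4.5 mm (nominal 5 mm) and read the same after the cassette push.
- **Cassette:** it slid with about 2 N, and I stopped at 7.5 N on contact, below the 12–20 N needed to free the stop. The last pictures, top and scene, show it flush and parallel to the plate, by eye within about half a degree.
- **Disagreement:** the scene camera read positions along the rail about 4–5 mm lower than the top camera did, for the tags and the knob alike. I relied on the pointer lining up with the yellow tag, the stalled test push and the top view.
- **Other objects:** I saw none of them move, but I did not measure their positions again at the end.

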